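# Lock the plaster mould with the clamp's extension bar

## Task

Take the blue extension bar from its wooden rest, slip it fully home over the steel stub handle of the red toggle clamp, and use it to swing the handle over its dead point, easing it up to its stop without forcing it, so that the plaster mould stays shut by itself. Then pull the bar off and lay it back in the two notches of its rest. Press gently on the handle throughout, touch the clamp and mould only with the bar, and leave the other things on the table where they are.

Things in the scene. Friction and masses are not known exactly. Their poses are not given: they have to be found in the camera images.
- bar: Loose extension bar, 0.3 to 0.5 kg, 198 mm long: blue steel socket tube, black rubber grip with yellow end. Origin on its underside below bar_grip; x along the bar to the open mouth, z up, its long axis 13 mm above the origin. Lies level in its rest at the start, its mouth towards the rest's +x, origins within 5 mm of each other in plan. Take it by the grip only.
- socket_floor (a point): Centre of the flat floor of the bar's square socket, 40 mm ahead of bar_grip along the long axis. The socket is 26 mm wide outside and 17 mm inside, straight for 50 mm, to x = 90 mm of the bar; then a flared mouth, at x = 102 mm about 29 mm wide inside and 35 mm outside.
- rest: Fixed wooden rest for the bar: base 190 by 85 by 10 mm with two notched posts across it, 20 mm thick, at x = -65 and +65 mm. Origin on the table under the bar's place, z up. Notch floors are 35 mm above the table and 40 mm wide (y), between cheeks up to 49 mm high; posts are 64 mm wide over the cheeks. Between the posts fingers have room down to 10 mm above the table.
- fixture: Fixed plywood clamping board, 170 by 350 by 20 mm, with the red toggle clamp and a white two-part plaster mould, 120 mm wide (x), from y = 105 to 223 mm, up to 120 mm above the table. Origin on the table under the handle's pivot, z up. The clamp pushes the mould's front half along +y onto the rear half. If let go before its dead point the handle springs open.
- lever: The clamp's handle, swinging level about a vertical pivot. Origin on the pivot axis, 75 mm above the table; x out along the handle, z up. Red hub (radius 22 mm) and 24 mm wide red shoulder to x = 34 mm, then the bare steel stub, 14 mm square, to x = 100 mm. Its DIRECTION turns CLOCKWISE seen from above to close. At the start it is open, 7 to 53 degrees clockwise of the fixture's x.
- stub_tip (a point): Middle of the stub's end face, 100 mm from the pivot; its last 6 mm are a 9 mm square nose. With the bar fully home the socket floor touches it and bar_grip is 140 mm from the pivot, the bar in line with the handle, with about 0.05 rad of play. Over 35 N between bar and handle (all contact points added up) counts as forcing: keep the hand's push under about 7 N.
- glaze_jar: Loose blue jar with an orange lid, 60 mm across, 85 mm high; leave alone. Origin under its centre.
- bowl: Loose white bowl, 140 mm across, 60 mm high; leave alone. Origin under its centre.
- cup: Loose sand-coloured cup, 72 mm across, 80 mm high; leave alone. Origin under its centre.
- rib: Loose flat wooden rib, 110 by 50 by 8 mm; leave alone. Origin under its centre.
- scraper: Loose yellow plastic scraper, 80 by 65 mm, 12 mm high; leave alone. Origin under its centre.
- block: Loose dark wooden block, 100 by 40 by 35 mm; leave alone. Origin under its centre.
- bar_grip (a point): Middle of the bar's rubber grip, on its long axis, near its balance point. The grip, 20 mm wide (y) and 26 mm high, runs from x = -90 to +25 mm of the bar.
- pivot (a point): The handle's pivot, on the axis of the handle, 75 mm above the table. Where the hard stop lies differs every time and cannot be seen, it must be felt: between 76 and 104 degrees clockwise of the fixture's x axis. The dead point lies 0.05 rad (3 degrees) before the stop; past it the handle pulls itself on to the stop and stays.
- pin (a point): Brass pin between the clamp's link and plunger, 55 mm above the table; travels with the mould's front half along the fixture's y: 43 to 51 mm from the pivot when open, about 59 mm at the dead point and also on the stop, too flat to tell them apart. Resistance at bar_grip: rises to 2 to 6 N halfway, falls to nothing at the dead point, then a slight pull onwards up to the stop.
Mind the look-alikes: they are no part of the job. There is more than one size of the bar; the job needs the largest.

How it is judged:
By the outcome, as a careful person would: the job done as asked, in the order asked, and still so for the second after the job is handed in, with the robot touching nothing.
It also fails if it takes over 72 s, if anything falls off the work surface, if the arm or the gripper's body presses on something with over 40 N, if the wrist force passes 120 N, or if a joint passes its speed limit or range.

## Robot

A 6-joint arm with a two-finger parallel gripper is mounted at the origin on the work surface. World frame = base frame: x ahead of the robot, y to its left, z up, the work surface at z = 0. Lengths are in mm, angles in rad, forces in N, time in s.
With the tool pointing down it reaches from about 250 to 800 mm from the base axis. Payload 8.5 kg.
Tool frame: the origin (TCP) lies at the very end of the fingers, on their centre line; the grasp point (between the pads) lies 19 mm behind it (grasp_offset is the distance from the TCP to the grasp point, in mm); z points along the fingers, y is the direction in which the jaws open and shut (so a half turn about z gives the same grasp; the last joint's range is limited). The gripper opens to 85 mm and grips with 20 to 120 N. Pads are 22 mm wide; open, the fingers measure 114 mm over their backs; the gripper's body (76 mm by 85 mm) begins 54 mm behind the grasp point. The pads swing forward as they close: fully open they stand 13 mm farther back than shut.
Start: joints at [-1.273, 0.238, -0.013, 1.319, 0, 1.571], TCP at [154.028, -501.847, 193.976] pointing down, gripper open.
Joint ranges: [-2.66, 2.66], [-1.03, 1.9], [-1.14, 1.46], [-1.82, 2.27], [-1.45, 1.34], [-3.14, 3.14]. Speed limits (rad/s): [2.22, 2.22, 2.79, 3.14, 3.14, 3.14].

## Interface

Orientations are given as a unit quaternion [x, y, z, w].
In Python, from cell import * gives the robot as it stands. Calls block until the motion is done:
- move_pose(position, orientation): joint-space move of the TCP to a pose.
- move_l(position, attitude=None, feed=150, stop_force=None): straight line of the TCP; attitude=None keeps the orientation; feed is the mean speed in mm/s. With stop_force (N) it stops when the force on the tool has changed by that much, and returns True; else False.
- movej(angles): joint-space move.
- set_gripper(opening, effort=None): finger opening in mm; effort is the grip in N (None keeps the last); returns when the fingers have stopped.
- hold(seconds).
- ik(position, orientation): joint angles nearest the present ones, or None.
- read_camera(name): name is "side" or "top"; returns (picture, depth): 480x640x3 uint8, red, green, blue; 480x640 float32, mm along the optical axis (not along the pixel's ray), 0 where there is no reading.
- camera_info(name): a dict with "fov_y" (degrees; the focal length in pixels is half the picture's height over the tangent of half this angle, whatever the lens; pixels are square), "cx", "cy" (the principal point, pixels), "k1" (the pictures are not rectified: a ray, as slopes to the right and down, at radius r is drawn at 1 + k1 r^2 times it, then the intrinsics apply), "cam_to_world" (4x4, takes a point from camera to world coordinates). Camera axes: x right, y down, z forward; pixel columns grow to the right and rows downward; lengths in mm; the calibration is good to about 2 mm. A picture is of the moment at which its call begins. camera_info takes no time and is no camera call.
A pose or a line that the arm cannot do raises Unreachable and nothing moves.
- job_done(): hands the job in, once; it reports no verdict.
Trained networks look in the newest picture that a camera, given by its name, has taken for a name from the list of things; names that differ only in an ending like _2 or _b are one class to them, and where a whole thing is asked for, a point or a joint stands for the part that bears it (a point fixed in the world has none). Each returns a list of dicts, best first, with "conf" (0 to 1); they miss things now and then, are a little off and sometimes report something else, mostly with a low value. They report only what shows in the picture. A call takes as long as a camera call. They do not tell look-alikes from the thing itself.
- masks_of(camera, thing): "pixels" (480x640 bool, what is visible of it).
- mark_of(camera, thing): "location" ([x, y, z] in mm, in world coordinates, good to about 4 mm: a listed point, or the origin of a listed thing).
Readings, each from a call of its own:
- current_clock(): time.
- current_joint_positions(): joint angles.
- current_qd(): joint speeds.
- current_joint_efforts(): joint torques, N m.
- current_ee_pos(): TCP position.
- current_eef_rot(): TCP orientation.
- current_force(): force on the tool from outside, world axes, zero at the start.
- current_ft_torque(): the same for the moment, N m.
- current_gripper_width(): finger opening in mm.
Only numpy, scipy, OpenCV 4.12 (cv2) and the standard library are available. Lean on these libraries where they do the work, as an engineer would, in place of code of your own. Each camera call takes 0.05 s, during which the arm holds its last target. There are 200 camera calls.

## Working session

There is one attempt and no reset: what is moved stays moved. The work goes in short steps, each a Python script; the robot and the scene stay as the last script left them, time stands still between calls to the robot, and variables do not carry over. Pictures are saved under pics/ and viewed, about 8 in all and at most 12, crops included, and the job is handed in when it is done.

```bash
ls; mkdir -p pics
python3 - <<'E'
from cell import *
import cv2,numpy as np
for c in("top","side"):
    p,d=read_camera(c); cv2.imwrite(f"pics/{c}0.png",p[:,:,::-1]); np.save(f"pics/{c}0.npy",d)
    i=camera_info(c); print(c,i["fov_y"],i["cx"],i["cy"],i["k1"],np.round(i["cam_to_world"],3).tolist())
    for t in("bar","bar_grip","socket_floor","rest","fixture","lever","stub_tip","pivot","pin","glaze_jar","bowl","cup","rib","scraper","block"):
        print(t,[(round(m["conf"],2),np.round(m["location"]).tolist()) for m in mark_of(c,t)][:4])
print(current_clock(),current_eef_rot())
E
```

```text
pics
top 47.714225703343764 317.30493500752794 241.63682923892895 -0.1121607108262314 [[-0.026, -0.997, 0.076, 412.97], [-1.0, 0.024, -0.015, -58.231], [0.013, -0.076, -0.997, 1255.87], [0.0, 0.0, 0.0, 1.0]]
bar [(0.82, [483.0, -274.0, 33.0]), (0.8, [812.0, -271.0, -0.0]), (0.72, [230.0, -442.0, 3.0])]
bar_grip [(0.94, [486.0, -274.0, 51.0]), (0.6, [810.0, -272.0, 8.0]), (0.59, [225.0, -442.0, 11.0])]
socket_floor [(0.64, [836.0, -252.0, 11.0]), (0.62, [513.0, -240.0, 46.0])]
rest [(0.94, [492.0, -277.0, -0.0])]
fixture [(0.87, [500.0, 85.0, -2.0])]
lever []
stub_tip [(0.8, [542.0, -5.0, 75.0]), (0.66, [353.0, 312.0, -4.0])]
pivot [(0.76, [502.0, 81.0, 69.0])]
pin [(0.55, [519.0, 131.0, 56.0])]
glaze_jar [(0.82, [350.0, 310.0, -3.0])]
bowl [(0.87, [618.0, -333.0, -1.0]), (0.25, [547.0, -3.0, 72.0])]
cup [(0.95, [490.0, -445.0, 2.0])]
rib [(0.68, [686.0, -197.0, 1.0])]
scraper [(0.67, [365.0, 141.0, 0.0])]
block [(0.96, [324.0, -306.0, 6.0])]
side 43.62407251132535 315.88913584884943 241.6324978655174 0.03981620026088498 [[-0.996, -0.056, 0.075, 403.952], [-0.093, 0.602, -0.793, 1218.
[... 360 characters left out ...]
49.0]), (0.73, [252.0, -453.0, 5.0]), (0.61, [487.0, -274.0, 46.0])]
rest [(0.88, [485.0, -278.0, -3.0])]
fixture [(0.97, [503.0, 83.0, -3.0])]
lever [(0.64, [504.0, 81.0, 76.0])]
stub_tip [(0.93, [544.0, -9.0, 73.0]), (0.49, [684.0, -199.0, -0.0])]
pivot [(0.61, [504.0, 85.0, 74.0])]
pin [(0.59, [523.0, 133.0, 54.0])]
glaze_jar [(0.93, [346.0, 312.0, -1.0]), (0.34, [505.0, 83.0, 1.0]), (0.2, [544.0, -11.0, 74.0])]
bowl [(0.83, [625.0, -332.0, 2.0])]
cup [(0.71, [491.0, -446.0, -0.0])]
rib [(0.81, [685.0, -195.0, 0.0]), (0.21, [344.0, 311.0, -1.0])]
scraper [(0.6, [368.0, 146.0, 1.0])]
block [(0.58, [319.0, -309.0, -2.0])]
1.6 [ 9.88936486e-01  1.48339548e-01 -2.10754870e-05 -6.12945071e-05]
```

View pics/top0.png

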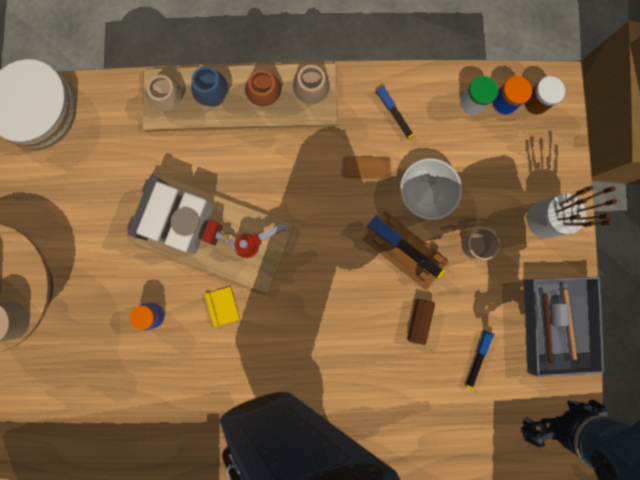

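View pics/side0.png

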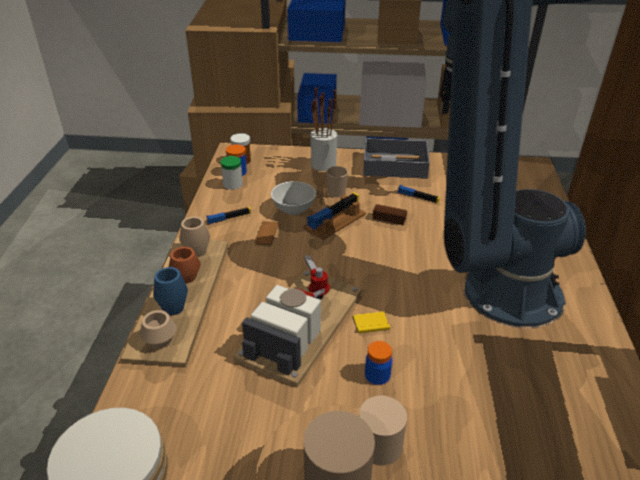

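The top view shows the full-size bar in its rest, mouth at about (375,222) and yellow end at (440,272). The stub runs from the hub at (247,244) to about (284,228). The two look-alike bars lie loose on the table. Next I'll measure the geometry.

```bash
cat > h.py <<'E'
from cell import *
import cv2,numpy as np
from scipy.spatial.transform import Rotation as R
def cloud(c):
    "world xyz per pixel, and picture"
    p,d=read_camera(c); i=camera_info(c); f=240/np.tan(np.radians(i["fov_y"]/2))
    K=np.array([[f,0,i["cx"]],[0,f,i["cy"]],[0,0,1]]); v,u=np.mgrid[:480,:640]
    s=cv2.undistortPoints(np.stack([u,v],-1).reshape(-1,1,2).astype(float),K,np.array([i["k1"],0,0,0,0.])).reshape(480,640,2)
    q=np.dstack([s*d[...,None],d,np.ones_like(d)])@np.array(i["cam_to_world"]).T
    q[d==0]=np.nan
    return p,q[...,:3]
def near(c,thing,xy,r=60):
    ms=[m["pixels"] for m in masks_of(c,thing)]; return ms
def fit(q):
    m=np.median(q,0); q=q[np.linalg.norm(q-m,axis=1)<140]; m=q.mean(0); w,v=np.linalg.eigh(np.cov((q-m).T)); return m,v[:,1],q
def quat(yaw):  # tool down, tool x along bar direction yaw (world)
    return (R.from_euler("z",yaw)*R.from_euler("x",np.pi)).as_quat()
E
python3 - <<'E'
from h import *
for c in("top","side"):
    p,Q=cloud(c)
    for t,ref,zr in(("bar",(486,-275),(52,68)),("lever",(525,40),(76,90)),("stub_tip",(525,40),(76,90)),("rest",(488,-277),(40,52)),("fixture",(500,85),(12,28))):
        for m in masks_of(c,t):
            q=Q[m["pixels"]]; q=q[~np.isnan(q[:,0])]
            if len(q)<20 or np.hypot(*(np.median(q[:,:2],0)-ref))>90: continue
            z=q[:,2]; q=q[(z>zr[0])&(z<zr[1])]
            if len(q)<10: continue
            (cx,cy),(w,h),a=cv2.minAreaRect(q[:,:2].astype(np.float32))
            mm,v,_=fit(q[:,:2]); 
            s=(q[:,:2]-mm)@v
            print(c,t,round(m["conf"],2),len(q),"rect",np.round([cx,cy,w,h,a],1),"pca",np.round(mm,1),round(np.degrees(np.arctan2(v[1],v[0])),1),"ends",np.round(mm+v*s.min(),0),np.round(mm+v*s.max(),0),"z",np.round(np.percentile(q[:,2],[10,50,90]),1))
            if t in("lever","stub_tip"):
                d=np.hypot(q[:,0]-503,q[:,1]-83); k=(d>45)&(d<97)&(abs(q[:,2]-82)<4)
                if k.sum()>5:
                    l=cv2.fitLine(q[k][:,:2].astype(np.float32),cv2.DIST_HUBER,0,.01,.01).ravel(); print("   stub line",k.sum(),np.round(l,3),np.degrees(np.arctan2(l[1],l[0])))
    for t in("pivot","pin","stub_tip","bar_grip","socket_floor"): print(t,[np.round(m["location"],1).tolist() for m in mark_of(c,t)][:2])
    b=p[140:320,100:320] if c=="top" else p[240:400,210:390]
    cv2.imwrite(f"pics/{c}1.png",cv2.resize(b[:,:,::-1],None,fx=3,fy=3,interpolation=cv2.INTER_CUBIC))
print(current_clock())
E
```

```text
top bar 0.88 935 rect [ 489.  -276.   197.8   32.3   52.1] pca [ 491.1 -268.5] 50.2 ends [ 423. -350.] [ 550. -198.] z [56.7 60.1 63.3]
top lever 0.61 422 rect [509.4  45.2  41.7 117.2  14.5] pca [513.4  52.3] 114.3 ends [541.  -8.] [492. 101.] z [79.2 85.3 89.2]
   stub line 128 [ 3.90000e-01 -9.21000e-01  5.28571e+02  1.84370e+01] -67.05308
top rest 0.77 219 rect [ 484.1 -280.2  149.    65.2   49.8] pca [ 484. -279.] 50.5 ends [ 436. -337.] [ 531. -222.] z [43.  47.6 50.8]
top fixture 0.92 5842 rect [535.8 169.7 349.7 170.6  67.9] pca [502.7  99.7] 71.5 ends [470.   3.] [583. 340.] z [16.  19.1 22.4]
pivot [[505.3, 82.6, 72.6]]
pin [[519.7, 127.6, 57.2]]
stub_tip [[544.0, -2.9, 73.2]]
bar_grip [[810.4, -272.3, 9.2], [486.7, -273.8, 54.2]]
socket_floor [[830.5, -253.6, 9.1], [250.2, -452.2, 10.9]]
side bar 0.83 407 rect [ 487.8 -271.3  200.7   36.7   49.9] pca [ 493.7 -264.3] 50.6 ends [ 424. -349.] [ 552. -194.] z [54.7 61.9 65.6]
side lever 0.76 184 rect [523.8  57.1  42.3 113.7  34.7] pca [516.4  65.5] 112.7 ends [544.   1.] [499. 108.] z [78.7 83.9 88.9]
   stub line 59 [ 3.3200e-01 -9.4300e-01  5.3322e+02  2.2944e+01] -70.61801
side stub_tip 0.57 182 rect [523.8  57.1  42.3 113.7  34.7] pca [517.3  65. ] 113.0 ends [544.   1.] [499. 108.] z [78.8 84.  88.9]
   stub line 58 [ 3.72000e-01 -9.28000e-01  5.33814e+02  2.35330e+01] -68.162155
side rest 0.79 81 rect [ 468.7 -266.1  163.1   64.    70.5] pca [ 467.6 -270.5] 56.1 ends [ 428. -329.] [ 517. -197.] z [41.6 47.1 51. ]
pivot [[501.9, 82.9, 72.4]]
pin [[524.6, 131.6, 56.6]]
stub_tip [[542.1, -7.7, 75.7]]
bar_grip [[810.2, -266.0, 12.3], [488.5, -274.8, 46.3]]
socket_floor [[247.9, -452.6, 7.6], [834.2, -257.5, 10.9]]
2.7
```

View pics/top1.png

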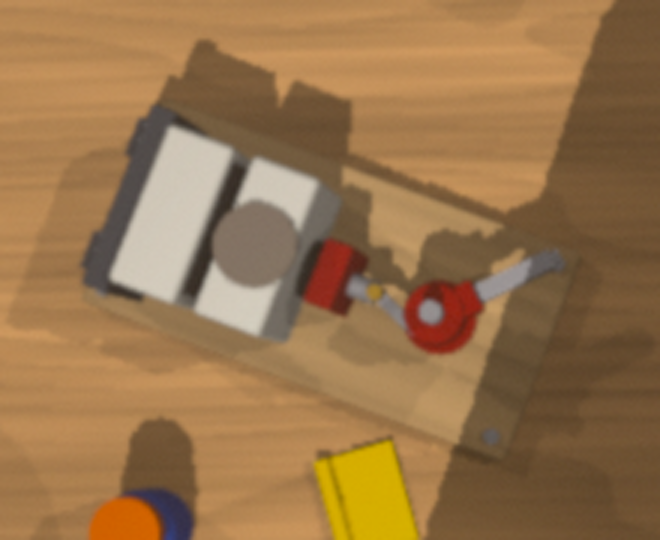

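The pivot is at about (503,83), with the stub along -66.7° in world. The fixture yaw is about -21.5°. The bar grip is at (486.5,-275), yaw 50.4°. Next I'll check IK for both gripper turns.

Run:
```python
from h import *
P=np.array([502.7,82.8])
for off in(0,np.pi):
    print("off",off)
    print(np.round(ik([486.5,-275,130],quat(np.radians(50.4)+off)),2).tolist(), np.round(ik([486.5,-275,29],quat(np.radians(50.4)+off)),2).tolist())
    for r,a in((230,-66.7),(140,-66.7),(140,-97),(140,-125),(230,-97),(230,-125)):
        A=np.radians(a); xy=P+r*np.array([np.cos(A),np.sin(A)]); s=ik([*xy,56],quat(A+np.pi+off)); print(r,a,np.round(xy),None if s is None else np.round(s,2).tolist())
```

```text
off 0
[-0.51, 0.32, -0.06, 1.19, 0.0, 1.75] [-0.51, 0.4, -0.22, 0.95, 0.0, 1.75]
230 -66.7 [ 594. -128.] [-0.21, 0.45, -0.06, 1.06, 0.0, 0.95]
140 -66.7 [558. -46.] [-0.08, 0.38, -0.18, 1.01, 0.0, 1.08]
140 -97 [486. -56.] [-0.12, 0.27, -0.35, 0.96, 0.0, 1.58]
140 -125 [422. -32.] [-0.08, 0.16, -0.49, 0.92, 0.0, 2.11]
230 -97 [ 475. -145.] [-0.3, 0.28, -0.33, 0.96, 0.0, 1.4]
230 -125 [ 371. -106.] [-0.28, 0.1, -0.56, 0.9, 0.0, 1.9]
off 3.141592653589793
[-0.51, 0.32, -0.06, 1.19, 0.0, -1.39] [-0.51, 0.4, -0.22, 0.95, 0.0, -1.39]
230 -66.7 [ 594. -128.] [-0.21, 0.45, -0.06, 1.06, 0.0, -2.19]
140 -66.7 [558. -46.] [-0.08, 0.38, -0.18, 1.01, 0.0, -2.06]
140 -97 [486. -56.] [-0.12, 0.27, -0.35, 0.96, 0.0, -1.56]
140 -125 [422. -32.] [-0.08, 0.16, -0.49, 0.92, 0.0, -1.04]
230 -97 [ 475. -145.] [-0.3, 0.28, -0.33, 0.96, 0.0, -1.75]
230 -125 [ 371. -106.] [-0.28, 0.1, -0.56, 0.9, 0.0, -1.24]
```

Run:
```python
from h import *
a=np.radians(50.4)
set_gripper(55,80)
move_pose([486.5,-275,120],quat(a)); 
print("hit",move_l([486.5,-275,29],feed=100,stop_force=8),current_ee_pos())
set_gripper(0,80); print(current_gripper_width(),current_force(),current_ft_torque())
print("lift",move_l([486.5,-275,140],feed=100)); hold(.2)
print(current_force(),current_ft_torque(),current_gripper_width(),current_clock())
move_pose([590,-135,140],quat(np.radians(113.3)))
hold(.3); print(current_force(),current_ft_torque(),current_clock())
for c in("top","side"):
    p,Q=cloud(c); cv2.imwrite(f"pics/{c}2.png",p[:,:,::-1])
    for t in("bar_grip","socket_floor","stub_tip"): print(c,t,[np.round(m["location"],1).tolist() for m in mark_of(c,t)])
    for m in masks_of(c,"bar"):
        q=Q[m["pixels"]]; q=q[~np.isnan(q[:,0])]; q=q[q[:,2]>120]
        if len(q)>20: print(len(q),"rect",np.round(cv2.minAreaRect(q[:,:2].astype(np.float32)),1) if 0 else cv2.minAreaRect(q[:,:2].astype(np.float32)),np.percentile(q[:,2],[10,50,90]))
print(current_clock())
```

```text
hit False [ 486.92469034 -275.3004501    29.59514225]
0.5462997644504016 [0.21994638 1.12949515 0.61372881] [-0.00605889  0.03105077 -0.03746785]
lift False
[-0.70132828 -0.25808422 -0.2236875 ] [0.03658223 0.00503919 0.06649859] 0.03951213321502922 7.7083
[ 0.48767497 -0.28967169  0.22916698] [0.04569769 0.05670481 0.0074384 ] 8.8
top bar_grip [[484.4, -277.3, 52.3], [225.1, -442.9, 11.2], [350.3, 312.6, 0.2]]
top socket_floor [[250.8, -452.4, 11.1], [831.3, -255.5, 6.0]]
top stub_tip []
side bar_grip [[224.1, -441.2, 9.4], [490.8, -274.5, 46.7], [346.6, 310.9, 0.7], [811.0, -269.5, 12.0]]
side socket_floor [[833.7, -255.4, 10.6], [511.4, -246.0, 47.2], [249.3, -453.5, 9.1]]
side stub_tip [[488.9, -278.8, 37.5], [542.8, -4.1, 72.1], [485.8, -275.1, -1.2], [502.4, 80.5, 77.9]]
9.3
```

View pics/side2.png

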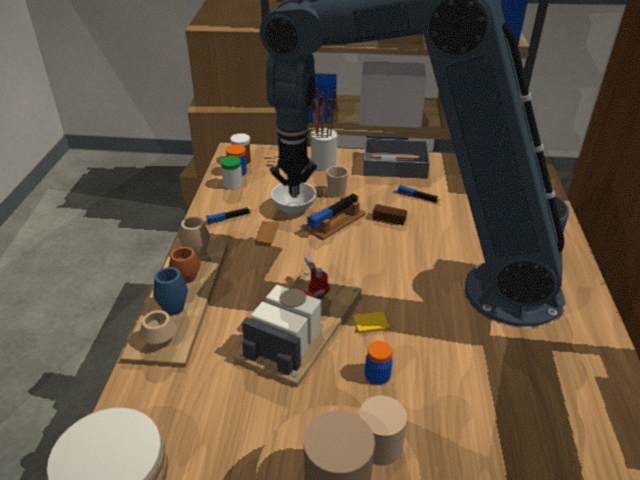

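The side view shows the bar still in its rest at about (335,212) and the gripper empty at (293,185), so the grasp missed. I'll go back and look while the fingers are around the bar.

Run:
```python
from h import *
a=np.radians(50.4)
set_gripper(60,80)
print("w",current_gripper_width(),R.from_quat(current_eef_rot()).as_matrix().round(2).tolist())
move_pose([486.5,-275,120],quat(a))
print(R.from_quat(current_eef_rot()).as_matrix().round(2).tolist())
print("hit",move_l([486.5,-275,29],feed=100,stop_force=8),current_ee_pos(),current_gripper_width(),current_force())
p,Q=cloud("side"); 
q,_=cloud("top")
A=cv2.resize(p[120:270,240:420],None,fx=4,fy=4,interpolation=cv2.INTER_CUBIC)
cv2.imwrite("pics/s3.png",A[:,:,::-1])
cv2.imwrite("pics/t3.png",cv2.resize(q[160:320,300:500],None,fx=3,fy=3)[:,:,::-1])
```

```text
w 59.89310106228112 [[-0.4, 0.92, -0.0], [0.92, 0.4, -0.0], [0.0, -0.0, -1.0]]
[[0.64, 0.77, 0.0], [0.77, -0.64, 0.0], [0.0, 0.0, -1.0]]
hit False [ 486.97954939 -275.16130277   29.55414491] 59.769425647997366 [0.78276998 0.20300343 0.09307501]
```

View pics/s3.png

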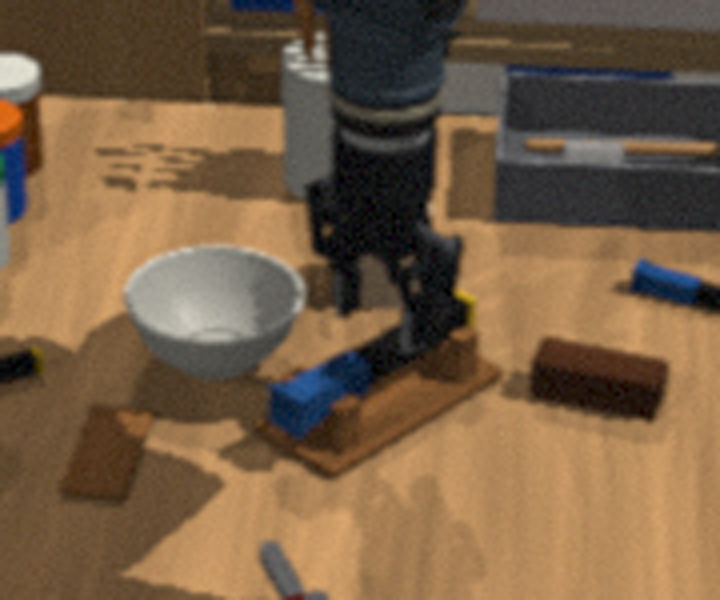

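The crop shows the fingers straddling the grip, one on each side, at about (345,300) and (415,340). I'll close them in steps and read the width.

Run:
```python
from h import *
for w in(40,26,22,18,14):
    set_gripper(w,40); print(w,current_gripper_width(),current_force().round(2),current_ft_torque().round(3),current_clock())
p,Q=cloud("side")
cv2.imwrite("pics/s4.png",cv2.resize(p[140:250,270:390],None,fx=6,fy=6,interpolation=cv2.INTER_CUBIC)[:,:,::-1])
```

```text
40 40.17483080530553 [-0.28  0.82 -0.91] [ 0.061  0.031 -0.051] 12.1833
26 25.81017814760104 [ 0.55 -0.03 -0.15] [ 0.005 -0.034 -0.021] 12.475
22 22.00201055762409 [0.19 0.72 0.01] [0.012 0.051 0.019] 12.6917
18 18.059851036469738 [ 0.24 -0.38  0.66] [0.026 0.049 0.071] 12.9083
14 13.953911590348087 [ 0.62 -0.44  1.38] [-0.027 -0.016  0.023] 13.125
```

View pics/s4.png

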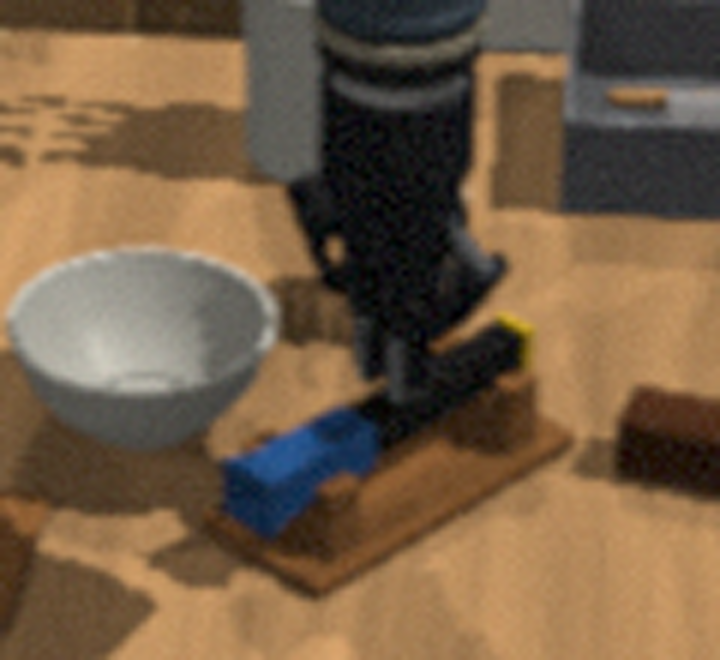

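The crop shows the finger ends at about (333,204), on top of the bar rather than around it. The fingertips are therefore higher than the reported TCP. I'll measure this from the depth image.

Run:
```python
from h import *
print(current_ee_pos(),current_joint_positions())
p,Q=cloud("side")
for v in range(186,216,2): print(v,[tuple(Q[v,u].round().astype(int).tolist()) if Q[v,u,0]==Q[v,u,0] else None for u in(327,330,333,335,337,340)])
```

```text
[ 486.49330547 -274.98771041   28.99175313] [-5.14482070e-01  3.98966243e-01 -2.23393277e-01  9.48465072e-01
  1.64709647e-05  1.74746894e+00]
186 [(511, -270, 132), (503, -273, 131), (493, -255, 143), (487, -244, 150), (482, -258, 141), (473, -261, 140)]
188 [(512, -276, 122), (503, -273, 124), (493, -264, 130), (487, -253, 137), (481, -248, 141), (473, -259, 135)]
190 [(512, -282, 111), (503, -276, 115), (495, -288, 108), (487, -259, 127), (481, -257, 128), (473, -274, 118)]
192 [(524, -448, -2), (503, -278, 107), (494, -277, 108), (487, -254, 123), (481, -248, 127), (472, -259, 121)]
194 [(523, -434, 0), (502, -272, 104), (494, -283, 98), (487, -262, 111), (481, -252, 118), (472, -246, 122)]
196 [(522, -416, 3), (502, -268, 100), (494, -281, 92), (487, -258, 107), (480, -247, 114), (471, -237, 121)]
198 [(521, -408, 1), (502, -268, 92), (494, -283, 83), (486, -252, 104), (481, -257, 101), (472, -265, 96)]
200 [(519, -390, 5), (502, -272, 83), (494, -283, 76), (486, -256, 94), (480, -256, 95), (472, -261, 92)]
202 [(520, -393, -5), (501, -264, 81), (494, -282, 69), (486, -257, 87), (481, -260, 85), (472, -261, 85)]
204 [None, (509, -374, 1), (494, -283, 62), (486, -256, 80), (480, -258, 80), (473, -287, 60)]
206 [(517, -361, 1), (502, -269, 64), (492, -262, 69), (486, -260, 71), (481, -280, 58), (472, -278, 60)]
208 [(509, -253, 66), (501, -263, 61), (492, -259, 63), (486, -263, 61), (481, -270, 57), (472, -279, 52)]
210 [(509, -247, 64), (500, -246, 65), (492, -254, 60), (486, -263, 54), (480, -266, 52), (472, -287, 39)]
212 [(508, -232, 67), (500, -242, 60), (492, -260, 49), (486, -265, 46), (480, -269, 44), (473, -312, 14)]
214 [(508, -234, 58), (500, -243, 52), (492, -259, 42), (486, -263, 40), (482, -306, 11), (473, -305, 12)]
```

Run:
```python
from h import *
print("touch",move_l([486.5,-275,0],feed=25,stop_force=4),current_ee_pos(),current_force(),current_gripper_width(),current_clock())
move_l([486.5,-275,40],feed=150)
```

```text
touch True [ 486.7115902  -275.10020901   24.01172576] [-1.12539511 -0.32319375  6.88341365] 13.796086012735067 13.6917
```

The tips touched the bar top (z=61) at a reported z of 24, so they sit about 37 mm higher than reported. I'll use that offset for the grasp.

```bash
cat >> h.py <<'E'
DZ=37.0   # measured: true tip z = reported + DZ
def zt(axis): return axis-19-DZ   # reported TCP z for the grasp point at height axis
E
python3 - <<'E'
from h import *
set_gripper(55,80)
print("hit",move_l([486.5,-275,zt(48)],feed=100,stop_force=6),current_ee_pos(),current_force())
set_gripper(12,80); print(current_gripper_width(),current_force(),current_ft_torque(),current_clock())
if current_gripper_width()>15:
    print(move_l([486.5,-275,70],feed=120)); hold(.2)
    for _ in range(3): print(current_force().round(2),current_ft_torque().round(3))
    print(current_gripper_width(),current_clock())
p,Q=cloud("side")
cv2.imwrite("pics/s5.png",cv2.resize(p[110:260,250:400],None,fx=4,fy=4,interpolation=cv2.INTER_CUBIC)[:,:,::-1])
E
```

```text
hit False [ 486.66934386 -275.08340148   -7.79955232] [ 1.04752049 -1.63833074 -1.03117696]
18.629735857104496 [-0.02872713  0.00865999  6.33720262] [0.03021791 0.1430528  0.04894729] 15.4667
False
[-0.08 -1.14 -5.04] [ 0.005  0.011 -0.041]
[-0.08 -1.14 -5.04] [ 0.005  0.011 -0.041]
[-0.08 -1.14 -5.04] [ 0.005  0.011 -0.041]
18.749005234911014 16.4667
```

View pics/s5.png

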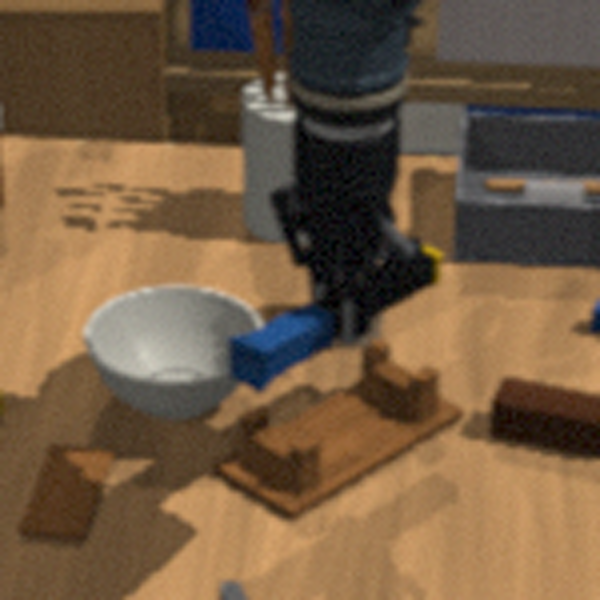

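The bar is held (width 18.7 mm, about 5 N weight) and looks level with the rest empty below it. I'll move it in front of the stub and measure it in the hand.

```bash
cat >> h.py <<'E'
P=np.array([502.7,82.8])
def u(a): return np.array([np.cos(a),np.sin(a)])
def at(r,a,z=75,yaw=0,P=P): # TCP pose: grip r from the pivot on direction a
    return [*(P+r*u(a)),zt(z)],quat(a+np.pi+yaw)
E
python3 - <<'E'
from h import *
A=np.radians(-66.7)
x,q=at(235,A,130); move_pose(x,q); x,q=at(235,A,100); move_l(x,q,feed=100); hold(.15)
print(current_ee_pos(),current_force(),current_ft_torque(),current_clock())
g=np.array(x[:2]); d=-u(A); n=np.array([-d[1],d[0]])
for c in("top","side"):
    p,Q=cloud(c); i=p.astype(int); blue=(i[...,2]>i[...,0]+40)&(i[...,2]>i[...,1]+20)
    s=(Q[...,:2]-g)@d; t=(Q[...,:2]-g)@n
    k=blue&(abs(t)<40)&(s>0)&(s<130)&(Q[...,2]>85)
    S,T,Z=s[k],t[k],Q[...,2][k]; print(c,k.sum(),"s",np.percentile(S,[1,50,99]).round(1))
    for lo in range(20,110,20):
        b=(S>lo)&(S<lo+20)&(Z>105)
        if b.sum()>3: print(lo,b.sum(),"t",np.percentile(T[b],[5,50,95]).round(1),"z",np.percentile(Z[b],[25,50,75,95]).round(1))
    k=(abs(t)<40)&(s>140)&(s<195)&(Q[...,2]>77)&(Q[...,2]<88)
    S,T=s[k],t[k]
    for lo in range(135,200,10):
        b=(S>lo)&(S<lo+10)
        if b.sum()>3: print("  stub",lo,b.sum(),T[b].mean().round(1),np.percentile(T[b],[5,95]).round(1))
    if c=="top": cv2.imwrite("pics/t6.png",cv2.resize(p[160:310,200:380],None,fx=4,fy=4,interpolation=cv2.INTER_CUBIC)[:,:,::-1])
    for t_ in("stub_tip","socket_floor"): print(t_,[np.round(m["location"],1).tolist() for m in mark_of(c,t_)])
print(current_clock())
E
```

```text
[ 596.04673192 -133.46628339   44.7764421 ] [ 0.41443636 -0.47634282 -3.05191551] [ 0.01981688 -0.00027405  0.0154861 ] 17.9083
top 54 s [ 82.3  93.6 100. ]
80 53 t [-9.4 -3.4  7. ] z [112.4 114.4 116.1 117.5]
  stub 135 13 0.2 [-5.1  5.7]
  stub 145 27 0.8 [-5.2  6.8]
  stub 155 30 1.2 [-5.5  7.6]
  stub 165 29 0.9 [-5.1  7.2]
  stub 175 28 1.8 [-4.8  7.9]
  stub 185 29 2.1 [-4.2  7.6]
stub_tip [[545.2, -2.9, 72.0]]
socket_floor [[250.2, -450.4, 9.4], [832.1, -252.7, 9.5]]
side 217 s [ 26.3  73.6 103.1]
20 29 t [-12.8  -2.2   9. ] z [112.1 114.1 115.6 118. ]
40 41 t [-15.3  -0.9   8.8] z [113.4 114.8 116.2 117.8]
60 45 t [-15.   -4.3   8.8] z [113.  114.6 116.  117.9]
80 47 t [-16.4  -3.7  11.2] z [112.5 114.9 116.5 119. ]
100 5 t [-17.4 -12.    4.7] z [117.5 117.7 117.9 121.5]
  stub 135 5 -4.0 [-7.6 -0.5]
  stub 145 15 -4.4 [-10.7   2.5]
  stub 155 19 -5.0 [-10.6   2.3]
  stub 165 12 -3.2 [-8.9  2.6]
  stub 175 11 -5.3 [-11.1   1.4]
  stub 185 18 -4.3 [-8.9  2.5]
stub_tip [[542.2, -7.0, 75.5]]
socket_floor [[250.9, -454.4, 6.2], [832.1, -256.2, 12.5], [583.2, -101.1, 100.9]]
18.2083
```

View pics/t6.png

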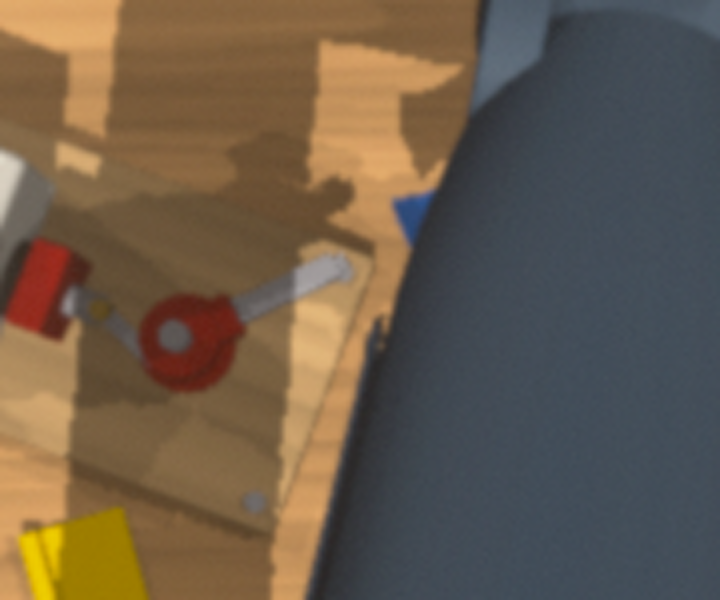

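The top view shows the mouth (blue, about (410,215) in the crop) lined up with the stub, whose end is at about (345,265). The bar is level to within about 1 mm. I'll lower it and insert with a force stop.

```bash
cat >> h.py <<'E'
def sense(n=5):
    f=[];m=[]
    for _ in range(n): hold(.02); f.append(current_force()); m.append(current_ft_torque()[2])
    return np.mean(f,0),np.mean(m)
def loc(f,a): # radial(out), tangential (counterclockwise +), z
    return np.array([f[:2]@u(a),f[:2]@np.array([-np.sin(a),np.cos(a)]),f[2]])
E
python3 - <<'E'
from h import *
A=np.radians(-66.7); t0=current_clock()
x,q=at(235,A,74.5); move_l(x,q,feed=80); hold(.1)
f0,m0=sense(10); np.save("base.npy",[*f0,m0]); print("base",f0.round(2),m0.round(3))
x,q=at(142,A,74.5)
s=move_l(x,feed=40,stop_force=4)
e=current_ee_pos(); f,m=sense(5)
print(s,e.round(1),"r",np.round((e[:2]-P)@u(A),1),"f",loc(f-f0,A).round(2),"m",round(m-m0,3),current_clock())
E
```

```text
base [-0.16  0.06 -3.4 ] -0.007
False [558.9 -47.7  18.5] r 142.1 f [-0.1   0.53  0.35] m -0.013 21.5
```

Run:
```python
from h import *
A=np.radians(-66.7); b=np.load("base.npy")
x,q=at(133,A,74.5); s=move_l(x,feed=15,stop_force=3.0)
e=current_ee_pos(); f,m=sense(5); 
print(s,e.round(1),"r",np.round((e[:2]-P)@u(A),1),"f",loc(f-b[:3],A).round(2),"m",round(m-b[3],3),current_clock())
p,_=cloud("side")
cv2.imwrite("pics/s7.png",cv2.resize(p[190:350,230:390],None,fx=4,fy=4,interpolation=cv2.INTER_CUBIC)[:,:,::-1])
```

```text
True [557.5 -44.8  18.2] r 138.8 f [3.47 0.73 3.25] m -0.042 21.9583
```

View pics/s7.png

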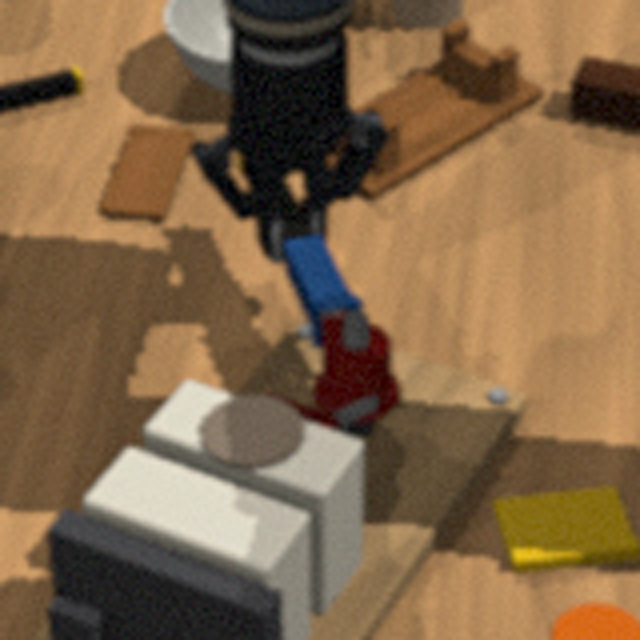

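The side crop shows the socket fully over the stub, with the mouth against the shoulder at about (340,310). Contact with the floor came at r≈139 with 3.5 N. I'll start the swing with small force-guided steps.

```bash
cat > sw.py <<'E'
from h import *
import json
b=np.load("base.npy")
def step(st,da,n=3,stop=None,feed=40):
    st["a"]-=da
    x,q=at(st["r"],st["a"],st["z"],st["yaw"])
    s=move_l(x,q,feed=feed,stop_force=stop)
    f,m=sense(n); f=loc(f-b[:3],st["a"]); m-=b[3]
    st["r"]+=float(np.clip(.12*(f[0]-1),-.6,.6)); st["z"]+=float(np.clip(.08*f[2],-.3,.3)); st["yaw"]+=float(np.clip(.05*m,-.01,.01))
    return s,f,m
E
python3 - <<'E'
from sw import *
st=dict(r=139.2,a=np.radians(-66.7),z=74.3,yaw=0.)
while st["a"]>np.radians(-91):
    s,f,m=step(st,.028)
    print(round(np.degrees(st["a"]),1),f.round(1),round(m,2),"r %.1f z %.1f yaw %.3f"%(st["r"],st["z"],st["yaw"]))
    if f[1]>7.5 or abs(f[0])>8 or abs(f[2])>9 or abs(m)>.6: print("STOP");break
json.dump(st,open("st.json","w")); print(current_clock(),current_ee_pos())
E
```

```text
-68.3 [-0.6  0.8  1.5] 0.0 r 139.0 z 74.4 yaw 0.000
-69.9 [-0.1  0.8  0.1] -0.03 r 138.9 z 74.4 yaw -0.001
-71.5 [ 0.3  1.8 -0.5] -0.09 r 138.8 z 74.4 yaw -0.006
-73.1 [ 0.8  2.2 -0.4] -0.06 r 138.8 z 74.4 yaw -0.009
-74.7 [ 1.6  2.3 -0.1] -0.1 r 138.8 z 74.4 yaw -0.014
-76.3 [ 1.9  2.7 -0.4] -0.11 r 138.9 z 74.3 yaw -0.020
-77.9 [1.3 2.8 0.3] -0.13 r 139.0 z 74.3 yaw -0.026
-79.5 [0.8 3.  0.8] -0.16 r 138.9 z 74.4 yaw -0.034
-81.1 [0.4 3.1 0.5] -0.1 r 138.9 z 74.5 yaw -0.039
-82.7 [ 1.4  2.6 -0. ] 0.01 r 138.9 z 74.5 yaw -0.039
-84.3 [1.2 2.4 0.2] 0.05 r 138.9 z 74.5 yaw -0.037
-86.0 [ 1.5  3.  -0.2] -0.03 r 139.0 z 74.5 yaw -0.038
-87.6 [0.8 2.5 0.5] -0.01 r 139.0 z 74.5 yaw -0.038
-89.2 [1.4 2.5 0.1] 0.08 r 139.0 z 74.5 yaw -0.034
-90.8 [ 1.4  2.8 -0.3] -0.1 r 139.1 z 74.5 yaw -0.039
-92.4 [0.2 2.4 0.7] 0.05 r 139.0 z 74.5 yaw -0.037
26.8083 [497.03162239 -56.1091254   18.51185684]
```

Run:
```python
from sw import *
st=json.load(open("st.json")); lo=9; L=[]
while st["a"]>np.radians(-128):
    s,f,m=step(st,.014,n=5,feed=25); L.append(f[1])
    sm=np.mean(L[-2:]); lo=min(lo,np.mean(L[-3:]) if len(L)>2 else 9)
    print(round(np.degrees(st["a"]),1),f.round(1),round(m,2),"r %.1f z %.1f yaw %.3f"%(st["r"],st["z"],st["yaw"]))
    if f[1]>4.5 or f[1]>lo+2.5 or abs(f[0])>8 or abs(f[2])>9 or abs(m)>.6: print("STOP",lo);break
    if current_clock()>45: break
json.dump(st,open("st.json","w")); print(current_clock(),current_ee_pos())
```

```text
-93.2 [1.2 2.7 0.2] -0.04 r 139.0 z 74.5 yaw -0.039
-94.0 [1.4 2.4 0.2] 0.01 r 139.1 z 74.6 yaw -0.038
-94.8 [1.5 2.7 0.1] 0.01 r 139.1 z 74.6 yaw -0.037
-95.6 [ 0.3  2.7 -0.1] -0.01 r 139.0 z 74.6 yaw -0.038
-96.4 [ 1.   2.8 -0. ] -0.0 r 139.0 z 74.6 yaw -0.038
-97.2 [1.3 2.4 0.4] 0.01 r 139.1 z 74.6 yaw -0.038
-98.0 [ 1.5  2.5 -0. ] -0.02 r 139.1 z 74.6 yaw -0.039
-98.8 [1.1 2.5 0.5] 0.03 r 139.1 z 74.6 yaw -0.037
-99.6 [ 0.4  2.2 -0.1] -0.03 r 139.1 z 74.6 yaw -0.039
-100.4 [1.1 2.3 0.6] 0.0 r 139.1 z 74.7 yaw -0.038
-101.2 [ 1.5  2.4 -0.1] 0.0 r 139.1 z 74.7 yaw -0.038
-102.0 [0.5 2.1 0.1] 0.01 r 139.1 z 74.7 yaw -0.038
-102.8 [ 1.4  1.6 -0.3] -0.0 r 139.1 z 74.6 yaw -0.038
-103.6 [1.1 1.8 0.4] -0.01 r 139.2 z 74.7 yaw -0.038
-104.4 [ 1.4  2.2 -0.4] 0.03 r 139.2 z 74.6 yaw -0.037
-105.2 [ 0.6  1.8 -0.1] 0.0 r 139.2 z 74.6 yaw -0.037
-106.0 [1.1 2.1 0. ] -0.01 r 139.2 z 74.6 yaw -0.038
-106.8 [1.  1.6 0.1] 0.01 r 139.2 z 74.6 yaw -0.037
-107.6 [1.2 1.6 0.2] -0.03 r 139.2 z 74.7 yaw -0.038
-108.4 [1.2 1.2 0.2] 0.03 r 139.2 z 74.7 yaw -0.037
-109.2 [ 1.   1.5 -0.2] 0.01 r 139.2 z 74
[... 260 characters left out ...]
139.3 z 74.7 yaw -0.037
-114.0 [0.6 0.5 0.2] 0.02 r 139.2 z 74.7 yaw -0.036
-114.8 [ 1.3  0.8 -0.1] -0.04 r 139.3 z 74.7 yaw -0.038
-115.6 [ 0.5  0.3 -0.3] 0.04 r 139.2 z 74.7 yaw -0.036
-116.4 [1.4 0.4 0.3] -0.0 r 139.3 z 74.7 yaw -0.036
-117.2 [ 1.7  0.2 -0.3] -0.03 r 139.4 z 74.7 yaw -0.038
-118.0 [ 1.1  0.1 -0.1] 0.04 r 139.4 z 74.7 yaw -0.036
-118.8 [ 0.9 -0.2 -0.1] 0.03 r 139.4 z 74.7 yaw -0.034
-119.6 [ 0.3 -0.  -0.2] 0.05 r 139.3 z 74.7 yaw -0.032
-120.4 [ 1.2 -0.7 -0.1] 0.05 r 139.3 z 74.6 yaw -0.029
-121.2 [ 1.7  1.6 -0.2] -0.04 r 139.4 z 74.6 yaw -0.031
-122.0 [ 2.6  5.3 -1.7] 0.08 r 139.6 z 74.5 yaw -0.027
STOP -0.28702620762410086
39.1417 [430.03423637 -35.95513585  18.93895035]
```

Resistance passed zero at -118° and the hard stop was felt at -121.3°, as expected 3° later. I'll relieve the load and pull the bar off, keeping a light bias towards the stop.

Run:
```python
from sw import *
st=json.load(open("st.json")); a=st["a"]+.014; yaw=st["yaw"]+.008; z=st["z"]
al=np.radians(-121.7)  # handle direction, pull line
tn=np.array([-np.sin(al),np.cos(al)])
g=P+st["r"]*u(a); off=0.; 
for i,s in enumerate([0,0,3,8,14,20,26,32,38,44,50,56,62,68,76,95]):
    xy=g+s*u(al)+off*tn
    move_l([*xy,zt(z)],quat(a+np.pi+yaw),feed=60)
    f,m=sense(4); f=loc(f-b[:3],al); m-=b[3]
    print(s,f.round(1),round(m,2),"off %.2f yaw %.3f z %.1f"%(off,yaw,z))
    if abs(f).max()>9: print("STOP");break
    if s<66: off+=float(np.clip(.12*(f[1]-1),-.3,.4)); z+=float(np.clip(.08*f[2],-.3,.3)); yaw+=float(np.clip(.05*m,-.01,.01))
print(current_clock(),current_ee_pos())
for c in("top","side"):
    p,_=cloud(c); cv2.imwrite(f"pics/{c}8.png",p[:,:,::-1])
    for t in("stub_tip","pin","pivot"): print(c,t,[np.round(m["location"],1).tolist() for m in mark_of(c,t)][:2])
```

```text
0 [0.9 4.3 0.3] -0.16 off 0.00 yaw -0.019 z 74.5
0 [-0.3  2.1  0.7] -0.08 off 0.40 yaw -0.027 z 74.5
3 [0.7 0.5 1.1] -0.02 off 0.53 yaw -0.031 z 74.6
8 [-0.2  0.4  0. ] 0.0 off 0.47 yaw -0.032 z 74.7
14 [-0.   0.2  0.2] 0.0 off 0.40 yaw -0.032 z 74.7
20 [0.1 0.3 0.2] -0.01 off 0.30 yaw -0.032 z 74.7
26 [-0.3  0.7 -0.4] 0.02 off 0.22 yaw -0.032 z 74.7
32 [-0.1 -0.   0.4] 0.02 off 0.18 yaw -0.031 z 74.7
38 [-0.  -0.2  0.5] -0.0 off 0.06 yaw -0.030 z 74.7
44 [ 0.4  0.6 -0. ] -0.01 off -0.09 yaw -0.030 z 74.7
50 [-0.2  0.4  0.7] 0.02 off -0.13 yaw -0.031 z 74.7
56 [ 0.3  0.2 -0.1] 0.01 off -0.21 yaw -0.030 z 74.8
62 [-0.2 -0.   0. ] -0.01 off -0.30 yaw -0.029 z 74.8
68 [-0.6  0.2  0.3] -0.01 off -0.42 yaw -0.030 z 74.8
76 [-0.6  0.5  0.1] 0.01 off -0.42 yaw -0.030 z 74.8
95 [-0.2  0.3  0.5] 0.03 off -0.42 yaw -0.030 z 74.8
44.4583 [ 380.04744041 -117.25587295   18.81126392]
top stub_tip [[454.5, 0.4, 74.1]]
top pin [[524.2, 138.8, 58.4]]
top pivot [[506.0, 82.0, 71.0], [502.1, 86.2, -2.6]]
side stub_tip [[452.2, -6.2, 73.8]]
side pin []
side pivot [[499.8, 82.1, 77.0], [366.0, 146.1, 0.5]]
```

```bash
python3 -c "
import cv2,numpy as np
a=cv2.resize(cv2.imread('pics/top8.png')[140:340,150:350],(600,600),interpolation=2);b=cv2.resize(cv2.imread('pics/side8.png')[170:400,230:430],(200,230))
cv2.imwrite('pics/s8.png',cv2.resize(cv2.imread('pics/side8.png')[180:360,240:420],(600,600),interpolation=2))"
```

```text
(no output)
```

View pics/s8.png

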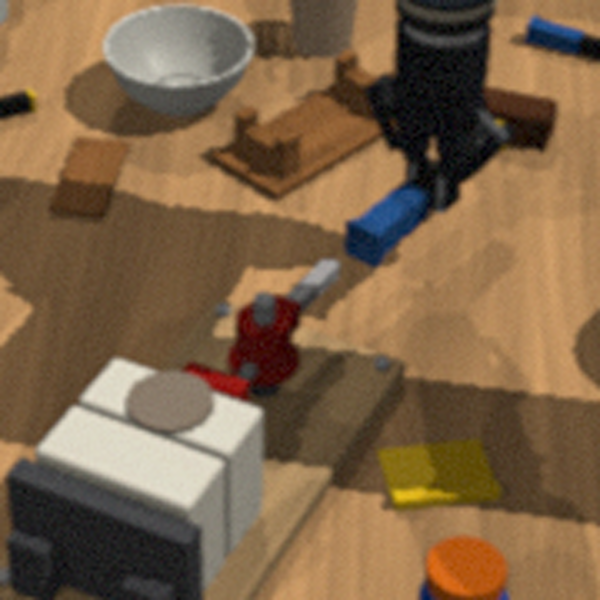

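The handle holds at about -120° by itself and the mould is shut in the crop at about (150,430). The bar is clear of the stub, so I'll return it to its rest.

Run:
```python
from h import *
e=current_ee_pos()
move_l([e[0],e[1],zt(135)],feed=150)
q=quat(np.radians(50.4))
move_pose([486.5,-275,zt(115)],q)
move_l([486.5,-275,zt(60)],feed=100); hold(.1); print(current_force(),current_ee_pos())
print("touch",move_l([486.5,-275,zt(47.5)],feed=25,stop_force=4),current_ee_pos(),current_force(),current_clock())
set_gripper(45,40); hold(.2)
p,Q=cloud("side")
move_l([486.5,-275,100],feed=120)
x=move_pose([250,-420,190],quat(np.radians(20)))
print(current_clock(),current_gripper_width(),current_force())
for c in("top","side"):
    p,Q=cloud(c); cv2.imwrite(f"pics/{c}9.png",p[:,:,::-1])
    for t in("bar_grip","stub_tip","pin"): print(c,t,[np.round(m["location"],1).tolist() for m in mark_of(c,t)][:3])
    for m in masks_of(c,"bar"):
        k=Q[m["pixels"]]; k=k[~np.isnan(k[:,0])]; k=k[(k[:,2]>52)&(k[:,2]<70)&(np.hypot(k[:,0]-487,k[:,1]+275)<120)]
        if len(k)>60: mm,v,_=fit(k[:,:2]); print(c,len(k),np.round(cv2.minAreaRect(k[:,:2].astype(np.float32))[0]),mm.round(1),np.degrees(np.arctan2(v[1],v[0])).round(1),np.percentile(k[:,2],[10,50,90]).round(1))
A=cv2.imread("pics/side9.png")[170:360,230:430]; cv2.imwrite("pics/s9.png",cv2.resize(A,(630,600),interpolation=2))
print(current_clock())
```

```text
[-0.58057117 -0.36677007 -3.1649151 ] [ 487.12104009 -275.22861968    4.90163472]
touch True [ 486.41553847 -274.9793342    -7.17014557] [-1.57275854  0.06932294  6.62174405] 47.4667
50.2583 44.99013547691872 [-0.05330362 -0.28766297 -0.3996515 ]
top bar_grip [[479.0, -277.4, 53.0], [809.0, -271.1, 7.6], [225.7, -441.7, 11.5]]
top stub_tip [[455.1, 1.5, 72.5], [515.3, -240.8, 46.0]]
top pin [[526.3, 138.2, 56.4]]
top 923 [ 485. -273.] [ 490.8 -267.6] 50.1 [56.8 60.  63.2]
side bar_grip [[809.5, -271.5, 10.3], [488.8, -274.9, 48.3], [346.2, 311.2, -3.0]]
side stub_tip [[454.4, -7.8, 75.2]]
side pin []
side 411 [ 491. -273.] [ 493.7 -263.3] 50.3 [54.9 62.  65.5]
50.7583
```

View pics/s9.png

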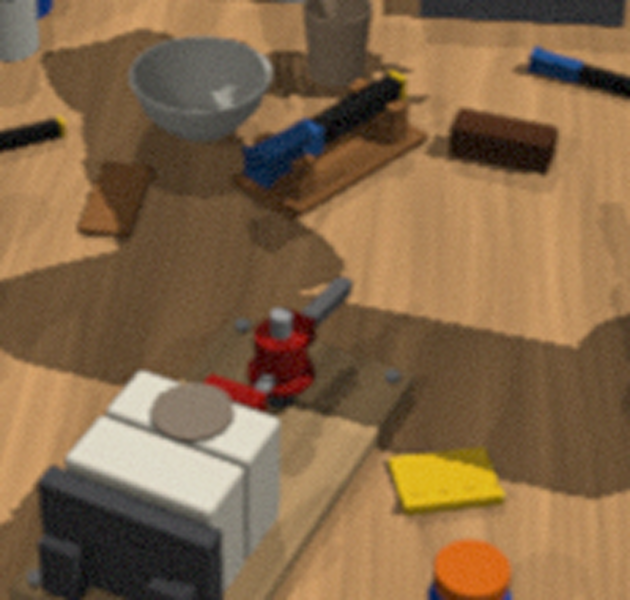

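The crop shows the bar lying in both notches at about (325,125). Its position and yaw match the start. The handle is on its stop, the mould is shut and the other things are undisturbed.

```bash
python3 -c "
from cell import *
job_done(); print(current_clock())"
```

```text
the job is handed in; nothing more can be done
the job is handed in; nothing more can be done
```

The clamp is closed over its dead point, the mould stays shut by itself, and the bar is back in both notches of its rest. I handed the job in at about 51 s.

- **Swing:** I slid the bar home over the stub (floor felt at about 139 mm from the pivot, 3.5 N) and swung the handle in small force-guided steps. Resistance peaked at about 3 N and reached zero near -118° in world. The hard stop came at about -121°, 3° past the dead point, as described. The push there reached 5.3 N, and I then eased it off.
- **Last checks:** With the bar off, the pictures and the stub-tip marks put the handle at about -120°, on its stop. The bar lies level at its starting pose: yaw 50.2°, the two cameras' fits within about 4 mm of the start, top at 60–62 mm. The other things looked unmoved and the gripper was clear.
- **Disagreements:**
  - The fingertips sit about 37 mm higher than the reported tool position, so the first grasp closed on air above the bar. I measured the offset with a light touch on the grip (a peak of about 7 N) and corrected for it.
  - The last bar_grip mark from the top camera was about 8 mm off along x. The side camera and the bar fits agreed with the starting pose.
  - The side camera did not find the pin in the last pictures, while the top camera put it at about 60 mm from the pivot, as expected.

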